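# Find the stamped sample crate and push it to the dispatch line

### The job

Look under both empty sample crates: with a fingertip, push each one over towards the robot so that it lies on its near side with its underside facing away from the robot. Once both lie there, push the one with the red stamp on its underside sideways along the bench, lying as it is, until the yellow dispatch line runs under its middle and it lies roughly square to the line. Leave the unstamped crate lying where it fell, never lift a crate, and leave the jar, bottle and beaker alone.

Things in the scene. Friction and masses are not known exactly. Their poses are not given: they have to be found in the camera images.
- crate_a: Pale blue-grey open plastic crate, empty, 85 deep (x), 120 wide (y), 140 high, walls 4, 0.2 to 0.33 kg, mouth up on two rubber feet. Origin: centre of the underside; x to its far side, y to its left, z to its mouth. One crate stands left of the dispatch line and one right, either way round, turned up to 0.3 rad. Tipped towards the robot, its x points up, its z to the robot, and its origin is about 42 above the bench.
- crate_b: Same as crate_a but for the stamp under one of them. Pushed towards the robot at its far wall, 110 to 125 above the bench (1 to 5 N, moving up with the wall or level), it turns about its near foot and falls over by itself past 40 degrees (60 to 90 mm of push). It then lies 140 deep by 85 high, underside upright and facing away; it may slip a few centimetres. Centre of mass about 60 from the underside.
- crate_a_foot (a point): Middle of the outer lower edge of the near (-x) rubber foot of crate_a, 41 mm from its origin: the edge it tips about.
- crate_b_foot (a point): The same point on crate_b.
- stamp (a point): Centre of the stamp, in the middle of the underside of the stamped crate: a red ring 72 mm across with a red dot inside. Hidden while the crate stands; seen from beyond the table once it lies.
- line: Dispatch line: flat yellow tape on the bench between the two crates, running away from the robot, 360 long (x) and 40 wide (y), no height to speak of. Origin: its middle; x along it, away from the robot, y to the left across it.
- jar: Bystander: sample jar with an orange cap, 48 across, 75 high, loose, at the far part of the line. Origin: centre of its underside, z up.
- bottle: Bystander: plain white bottle, 66 across, 150 high, loose, at the far left. Origin: centre of its underside, z up.
- beaker: Bystander: open glass beaker, 68 across, 85 high, loose, at the far right. Origin: centre of its underside, z up.
There are look-alikes about, which are no part of the job. What is shaped like the crate_a but orange or turquoise is not meant. Leave any pink look-alike of the crate_b alone.

How it is judged:
On the way, in this order (a step that is already met when the one before it is completed fails the run):
1. both crates lie on their near side, tipped towards the robot, at rest (angle between each of crate_a, crate_b's own x axis and vertical below 0.12 rad and linear speed of each of crate_a, crate_b below 0.02 m/s), for 0.2 s.
2. the stamped crate lies on the line, the other still lies (angle between each of crate_a, crate_b's own x axis and vertical below 0.12 rad and y of crate_a in the frame of line between -0.02 and 0.02 m and x of crate_a in the frame of line between -0.14 and 0.18 m and angle between the z axis of crate_a and the x axis of line, either way round below 0.4 rad), for 0.2 s.
At the end, for the whole second after the job is handed in: Both crates lie at rest on their near side, far side up within 0.12 rad; the middle of the stamped one is within 20 mm of the tape's centre line, between its ends, and within 0.4 rad of square; the foot of the unstamped one is within 80 mm of where it started; jar, bottle and beaker upright (all of step 2 and distance of crate_b_foot from where it was at the start of the episode below 0.08 m and linear speed of each of crate_a, crate_b below 0.02 m/s and angle between each of jar, bottle, beaker's own z axis and vertical below 0.1 rad); the robot touches nothing.
It fails at once if a crate is lifted clear of the bench ((height (world z) of crate_a above 0.1 m or (angle between crate_a's own z axis and vertical below 0.1 rad and height (world z) of crate_a above 0.018 m) or (angle between crate_a's own z axis and vertical below 0.2 rad and height (world z) of crate_a above 0.028 m) or (angle between crate_a's own z axis and vertical below 0.45 rad and height (world z) of crate_a above 0.05 m) or (angle between crate_a's own z axis and vertical below 0.7 rad and height (world z) of crate_a above 0.068 m) or (angle between crate_a's own x axis and vertical below 0.12 rad and height (world z) of crate_a above 0.065 m)) or (height (world z) of crate_b above 0.1 m or (angle between crate_b's own z axis and vertical below 0.1 rad and height (world z) of crate_b above 0.018 m) or (angle between crate_b's own z axis and vertical below 0.2 rad and height (world z) of crate_b above 0.028 m) or (angle between crate_b's own z axis and vertical below 0.45 rad and height (world z) of crate_b above 0.05 m) or (angle between crate_b's own z axis and vertical below 0.7 rad and height (world z) of crate_b above 0.068 m) or (angle between crate_b's own x axis and vertical below 0.12 rad and height (world z) of crate_b above 0.065 m))).
It fails at once if the unstamped crate is pushed onto the line (y of crate_b in the frame of line between -0.06 and 0.06 m).
It fails at once if the jar, bottle or beaker is moved more than 25 mm or tipped (distance of any of jar, bottle, beaker from where it was at the start of the episode above 0.025 m or angle between any of jar, bottle, beaker's own z axis and vertical above 0.3 rad).
It also fails if it takes over 72 s, if anything falls off the work surface, if the arm or the gripper's body presses on something with over 40 N, if the wrist force passes 120 N, or if a joint passes its speed limit or range.

### The arm

A 7-joint arm with a two-finger parallel gripper is mounted at the origin on the work surface. World frame = base frame: x ahead of the robot, y to its left, z up, the work surface at z = 0. Lengths are in m, angles in rad, forces in N, time in s.
With the tool pointing down it reaches from about 0.4 to 0.85 m from the base axis. Payload 4.5 kg.
Tool frame: the origin (TCP) lies midway between the tips of the shut fingers; the grasp point (between the pads) lies 19 mm behind it (tcp_to_grasp is the distance from the TCP to the grasp point, in m); z points along the fingers, x is the direction in which the jaws open and shut, and the axes are right-handed (so a half turn about z gives the same grasp; the last joint's range is limited). The gripper opens to 88 mm and grips with 3 to 60 N. Pads are 18 mm wide; open, the fingers measure 123 mm over their backs; the gripper's body (75 mm by 187 mm) begins 45 mm behind the grasp point.
Start: joints at [-1.158, 0.689, -0.195, 1.565, 0.157, 0.902, -0.215], TCP at [0.231, 0.581, 0.239] pointing down, gripper open.
Joint ranges: [-3.01, 3.01], [-0.46, 2.08], [-1.47, 1.51], [0.13, 2.56], [-1, 4.14], [0.04, 2.09], [-2.66, 2.66]. Speed limits (rad/s): [2.57, 2.57, 3.14, 3.14, 3.14, 3.14, 3.14].

### API

Orientations are given as [roll, pitch, yaw] about the fixed x, y, z axes, in that order (R = Rz(yaw) Ry(pitch) Rx(roll)).
In Python, from station import * gives the robot as it stands.
- The arm moves only by the tool apply_moves, never from a script. Its argument "series" is a list of rows, each a list of 5 numbers: the finger opening in mm, from 0 to 88.1, then the shift along the tool's x, y, z each as a share of 30 mm, from -1 to 1, then the turn about the tool's z as a share of 4 degrees, from -1 to 1. A call has 1 to 8 rows; each row shifts and turns the commanded pose from where the row before left it, along the tool's axes as they then stand; what a row does not reach is not made up. A row lasts 1/12 s, in which the tool goes at most 41.7 mm and 7.16 degrees, less where a joint would pass 70% of its speed; a pose out of reach is approached as far as the arm can. A call with a number of a shift or a turn outside -1 to 1 is refused whole. A call with a gripper value outside its range is refused whole. The fingers move at their own pace and stop on an object; "force" is the grip in N (left out, the last holds). Time passes only in rows, so rows that do not move let the fingers close. It gives the time, the measured TCP pose, the force and the opening at its end, in the units of the state.
- state(): the state, without advancing time (a new reading comes with each control period).
- get_image(name): name is "scene" or "top" or "wrist"; returns a dict with "pixels" (420x560x3 uint8, red, green, blue), "fovy" (degrees; the focal length in pixels is half the picture's height over the tangent of half this angle, whatever the lens; pixels are square), "cx", "cy" (the principal point, pixels), "extrinsics" (4x4, takes a point from world to camera coordinates). Camera axes: x right, y up, looking along -z (the intrinsics and any distortion apply to the point x, -y, -z); pixel columns grow to the right and rows downward; lengths in m; the calibration is good to about 2 mm. A picture is of the moment at which its call begins. There is no depth.
- finish_job(): hands the job in, once; it reports no verdict.
The state is a dict: "t": time; "joints": joint angles; "joint_velocities": joint speeds; "effort": joint torques, N m; "tool_pos": TCP position; "orientation": TCP orientation; "contact_force": force on the tool from outside, world axes, zero at the start; "torque": the same for the moment, N m; "gripper_width": opening from 0.0 (shut) to 1.0 (fully open).
Only numpy, scipy, OpenCV 4.12 (cv2) and the standard library are available. Lean on these libraries where they do the work, as an engineer would, in place of code of your own. Each camera call takes 0.05 s, during which the arm holds its last target.

## Working session

There is one attempt and no reset: what is moved stays moved. The work goes in short steps, Python scripts to look and compute and a tool call to move; the robot and the scene stay as the last step left them, time stands still between calls to the robot, and variables do not carry over. Pictures are saved under pics/ and viewed, and the job is handed in when it is done.

Besides the shell and the picture viewer there is one more tool, called after "Emit:" as a command line: name --pt "numbers of a row" for each row, then --argument value for the rest. apply_moves: Moves the arm, as the interface text tells. Shift numbers are shares of 30 mm and turn numbers shares of 4 degrees, none past 1 either way. Its arguments: {"type":"object","properties":{"series":{"type":"array"},"force":{"type":"number"}},"required":["series"]}

```bash
mkdir -p pics; ls; python3 - <<'E'
from station import *
import cv2,json
s=state();print(s)
for n in ["scene","top","wrist"]:
    g=get_image(n);print(n,g["fovy"],g["cx"],g["cy"],[k for k in g]);print(g["extrinsics"])
    cv2.imwrite(f"pics/{n}0.png",g["pixels"][:,:,::-1])
E
```

```text
pics
{'t': 0.0, 'joints': array([-1.15818904,  0.68998494, -0.19451225,  1.56637645,  0.15727442,
        0.90247344, -0.21506423]), 'joint_velocities': array([-8.73127275e-04,  1.05322585e-03,  4.59699076e-04, -5.37510037e-06,
        5.07063391e-04,  6.68817584e-04, -1.52801941e-03]), 'effort': array([ 5.34394730e-04, -5.27555430e+01, -1.26679257e+00, -1.53426129e+01,
       -5.26933442e-02,  6.52684263e-03,  1.76790995e-04]), 'tool_pos': array([0.2309348 , 0.58007547, 0.23790074]), 'orientation': array([3.14147901e+00, 1.84998601e-03, 1.19209588e+00]), 'contact_force': array([-0.83277844, -0.42006062,  0.75728493]), 'torque': array([-0.03792144, -0.02039961, -0.02570238]), 'gripper_width': 0.9996743909753191}
scene 45.879421865534816 280.8875200544137 214.51292676459764 ['pixels', 'fovy', 'cx', 'cy', 'extrinsics']
[[-0.99393108  0.10999259 -0.0016224   0.56923327]
 [-0.0898404  -0.8031415   0.58897575  0.02536804]
 [ 0.06347996  0.58554706  0.80814908 -1.36473318]
 [ 0.          0.          0.          1.        ]]
top 53.676229373343205 282.35271789701176 207.81503190270243 ['pixels', 'fovy', 'cx', 'cy', 'extrinsics']
[[ 0.02574783 -0.99952122 -0.01715753 -0.00409895]
 [ 0.99645212  0.02428553  0.08058156 -0.56515192]
 [-0.0801263  -0.01917146  0.99660034 -0.99428515]
 [ 0.          0.          0.          1.        ]]
wrist 69.35399614915173 281.30219587499727 213.0678331906974 ['pixels', 'fovy', 'cx', 'cy', 'extrinsics']
[[ 0.36922841  0.92933738 -0.00155497 -0.62315777]
 [-0.88495779  0.3510844  -0.30592393  0.04400645]
 [-0.28376062  0.11433188  0.95205469 -0.39036703]
 [ 0.          0.          0.          1.        ]]
```

View pics/scene0.png

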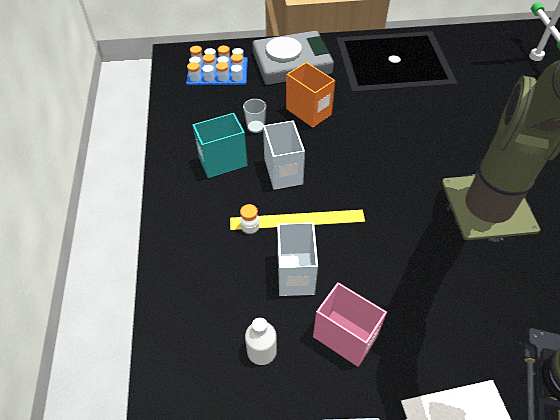

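View pics/top0.png

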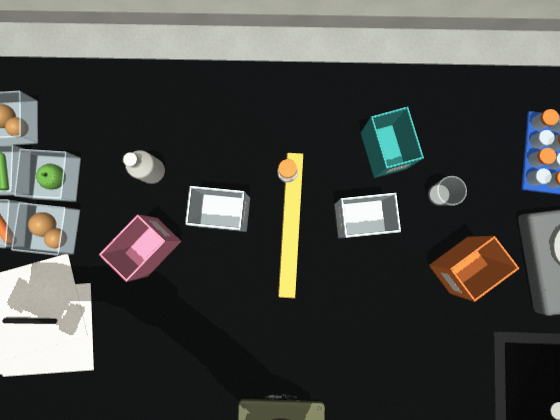

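View pics/wrist0.png

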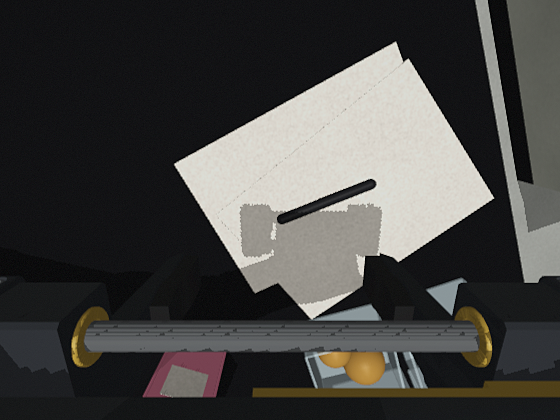

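The top view shows these crate-shaped candidates:
- Pale grey at (218,208) and (368,215).
- Pink at (140,248), turquoise at (392,140) and orange at (474,268).
- Fruit bins at the far left.

The two empty pale grey ones either side of the yellow tape fit the description. I'll check them in an enlarged crop and measure them.

```bash
cat > h.py <<'E'
import numpy as np,cv2
from station import *
def K(g):
    h=g["pixels"].shape[0]; return h/2/np.tan(np.radians(g["fovy"])/2)
def ray(g,u,v):
    f=K(g);E=g["extrinsics"];R=E[:3,:3];c=-R.T@E[:3,3]
    d=R.T@np.array([(u-g["cx"])/f,-(v-g["cy"])/f,-1.]);return c,d
def onz(g,u,v,z):
    c,d=ray(g,u,v);return c+d*(z-c[2])/d[2]
def proj(g,p):
    f=K(g);E=g["extrinsics"];q=E[:3,:3]@np.array(p)+E[:3,3]
    return np.array([g["cx"]+f*q[0]/-q[2],g["cy"]-f*q[1]/-q[2]])
E
python3 - <<'E'
from h import *
g=get_image("top");im=g["pixels"][:,:,::-1].copy()
cr=cv2.resize(im[130:310,170:450],None,fx=2.8,fy=2.8,interpolation=cv2.INTER_CUBIC);cv2.imwrite("pics/crop1.png",cr)
hsv=cv2.cvtColor(im,cv2.COLOR_BGR2HSV)
m=((hsv[:,:,2]>70)&(hsv[:,:,1]<70)).astype(np.uint8)
for name,(a,b,c,d) in dict(L=(165,260,170,260),R=(165,260,330,412)).items():
    mm=np.zeros_like(m);mm[a:b,c:d]=m[a:b,c:d]
    cs,_=cv2.findContours(mm,cv2.RETR_EXTERNAL,cv2.CHAIN_APPROX_NONE);k=max(cs,key=cv2.contourArea)
    bx=cv2.boxPoints(cv2.minAreaRect(k));print(name,cv2.contourArea(k),bx.round(1).tolist())
    W=np.array([onz(g,*p,.145) for p in bx]);print(W.round(3).tolist(),W.mean(0).round(3), [np.linalg.norm(W[i]-W[i-1]).round(3) for i in range(4)])
y=((hsv[:,:,0]>22)&(hsv[:,:,0]<35)&(hsv[:,:,1]>100)&(hsv[:,:,2]>120)).astype(np.uint8)
y[:,:260]=0;y[:,320:]=0
cs,_=cv2.findContours(y,cv2.RETR_EXTERNAL,cv2.CHAIN_APPROX_NONE);k=max(cs,key=cv2.contourArea)
bx=cv2.boxPoints(cv2.minAreaRect(k));print(bx.round(1).tolist());print(np.array([onz(g,*p,0) for p in bx]).round(3).tolist())
print("jar cap",onz(g,288,168,.075),"bottle top",onz(g,130,160,.15),"beaker",onz(g,447,191,.06))
E
```

```text
L 2389.5 [[184.1999969482422, 225.3000030517578], [188.10000610351562, 184.89999389648438], [250.3000030517578, 191.0], [246.3000030517578, 231.3000030517578]]
[[0.512, 0.218, 0.145], [0.6, 0.214, 0.145], [0.59, 0.078, 0.145], [0.503, 0.084, 0.145]] [0.551 0.149 0.145] [np.float64(0.135), np.float64(0.088), np.float64(0.136), np.float64(0.088)]
R 2421.0 [[333.79998779296875, 198.10000610351562], [396.79998779296875, 191.8000030517578], [400.79998779296875, 231.89999389648438], [337.79998779296875, 238.1999969482422]]
[[0.579, -0.103, 0.145], [0.596, -0.238, 0.145], [0.51, -0.246, 0.145], [0.493, -0.113, 0.145]] [ 0.544 -0.175  0.145] [np.float64(0.087), np.float64(0.136), np.float64(0.086), np.float64(0.135)]
[[277.8999938964844, 296.8999938964844], [286.3999938964844, 152.10000610351562], [303.20001220703125, 153.10000610351562], [294.70001220703125, 297.8999938964844]]
[[0.347, 0.016, 0.0], [0.709, 0.004, 0.0], [0.707, -0.039, 0.0], [0.345, -0.026, 0.0]]
jar cap [ 0.65471437 -0.00175419  0.075     ] bottle top [0.65116185 0.34192043 0.15      ] beaker [ 0.61118852 -0.37684447  0.06      ]
```

View pics/crop1.png

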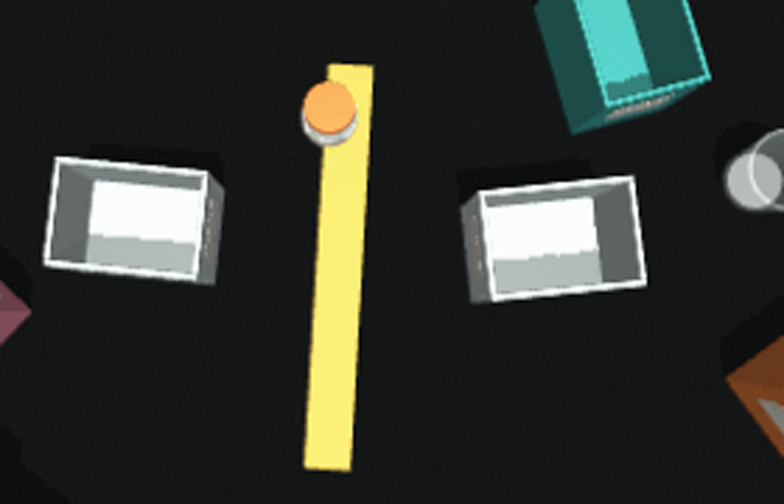

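The crop confirms the two pale blue-grey crates. The left rim corners are at crop (55,157), (208,172), (198,278) and (45,266). The right ones are at (480,193), (634,178), (646,286) and (491,300). Both are empty and the tape runs between them.

```bash
python3 - <<'E'
from h import *
g=get_image("top")
for n,c in dict(L=[(55,157),(208,172),(198,278),(45,266)],R=[(480,193),(634,178),(646,286),(491,300)]).items():
    W=np.array([onz(g,170+u/2.8,130+v/2.8,.145) for u,v in c])
    d=(W[0]+W[1]-W[2]-W[3])/2;print(n,W.round(3).tolist(),"c",W.mean(0).round(3),"depth",np.linalg.norm(d),"yaw",np.arctan2(d[1],d[0]), "far mid",((W[0]+W[1])/2).round(3), "w",np.linalg.norm(W[0]-W[1]))
    l=(W[0]+W[3]-W[1]-W[2])/2;print("yaw from width",np.arctan2(-l[0],l[1]))
s=state();print(s["tool_pos"],s["orientation"],s["t"])
E
```

```text
L [[0.598, 0.21, 0.145], [0.589, 0.091, 0.145], [0.507, 0.096, 0.145], [0.513, 0.214, 0.145]] c [0.552 0.153 0.145] depth 0.0834936014070994 yaw -0.05390480002079148 far mid [0.593 0.151 0.145] w 0.1196066618557195
yaw from width -0.06362942086557245
R [[0.578, -0.119, 0.145], [0.592, -0.237, 0.145], [0.509, -0.246, 0.145], [0.496, -0.129, 0.145]] c [ 0.544 -0.183  0.145] depth 0.08279418379775137 yaw 0.1147469827435574 far mid [ 0.585 -0.178  0.145] w 0.11869951926057207
yaw from width 0.11863754221341898
[0.23103321 0.58045902 0.23835488] [3.14152805e+00 7.70428092e-04 1.19204482e+00] 0.25
```

```bash
python3 - <<'E'
from h import *
g=get_image("top");im=g["pixels"][:,:,::-1]
cv2.imwrite("pics/pink.png",cv2.resize(im[190:300,80:270],None,fx=4,fy=4,interpolation=cv2.INTER_CUBIC))
hsv=cv2.cvtColor(im,cv2.COLOR_BGR2HSV)
m=((hsv[:,:,0]>160)&(hsv[:,:,1]>60)&(hsv[:,:,2]>60)).astype(np.uint8)
cs,_=cv2.findContours(m,cv2.RETR_EXTERNAL,cv2.CHAIN_APPROX_NONE);k=max(cs,key=cv2.contourArea)
ap=cv2.approxPolyDP(cv2.convexHull(k),3,True)[:,0]
for p in ap: print(p,onz(g,*p,.145)[:2].round(3),onz(g,*p,0)[:2].round(3))
E
```

```text
[155 217] [0.529 0.283] [0.536 0.33 ]
[180 242] [0.476 0.226] [0.475 0.264]
[147 276] [0.402 0.293] [0.389 0.343]
[125 281] [0.39 0.34] [0.375 0.397]
[ 99 253] [0.448 0.4  ] [0.442 0.466]
[137 214] [0.534 0.322] [0.542 0.376]
```

View pics/pink.png

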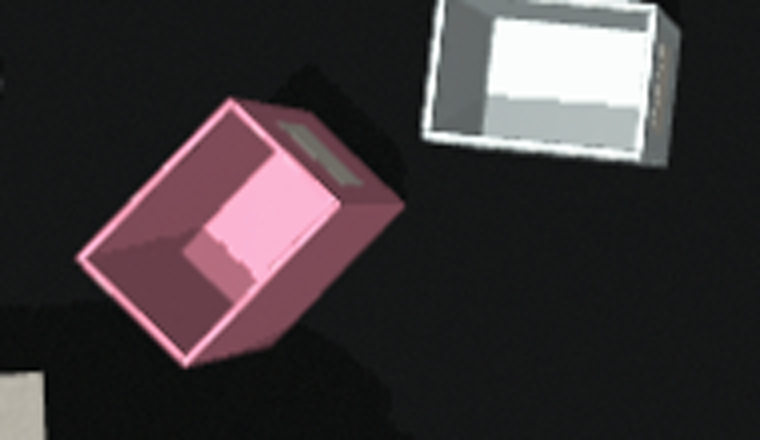

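Left crate: centre (0.552, 0.153), yaw -0.057, far wall at x≈0.593. Right crate: centre (0.544, -0.183), yaw 0.117. I'll start with the left one: turn the tool square to it and shut the fingers.

Emit:
apply_moves --pt "0 0 0 0 -1" --pt "0 0 0 0 -1" --pt "0 0 0 0 -1" --pt "0 0 0 0 -1" --pt "0 0 0 0 -0.6" --pt "0 -0.9 0.9 0 0" --pt "0 -0.9 0.9 0 0" --pt "0 -0.9 0.9 0 0"

```text
t: 0.97
tool_pos: [0.3077, 0.4944, 0.2386]
orientation: [3.142, -0.0, 1.515]
contact_force: [0.4, 0.4, 0.2]
gripper_width: 0.421
```

Emit:
apply_moves --pt "0 -0.9 0.9 0 0" --pt "0 -0.9 0.9 0 0" --pt "0 -0.9 0.9 0 0" --pt "0 -0.9 0.9 0 0" --pt "0 -0.9 0.9 0 0" --pt "0 -0.9 0.9 0 0" --pt "0 -0.9 0.9 0 0" --pt "0 -0.9 0.9 0 0"

```text
t: 1.63
tool_pos: [0.5116, 0.2655, 0.2388]
orientation: [3.141, -0.0, 1.513]
contact_force: [-0.0, 0.0, -0.2]
gripper_width: 0.006
```

Emit:
apply_moves --pt "0 -0.9 0.9 0 0" --pt "0 -0.9 0.9 0 0" --pt "0 0 0 0 0"

```text
t: 1.88
tool_pos: [0.5675, 0.2001, 0.2382]
orientation: [3.137, 0.006, 1.5]
contact_force: [-0.6, -1.6, -0.5]
gripper_width: 0.011
```

Emit:
apply_moves --pt "0 -0.5 0.7 0 0" --pt "0 -0.5 0.7 0 0" --pt "0 -0.5 0.75 0 0" --pt "0 0 0 0 0" --pt "0 0 0 1 0" --pt "0 0 0 1 0" --pt "0 0 0 1 0" --pt "0 0 0 0.9 0"

```text
t: 2.55
tool_pos: [0.6224, 0.1617, 0.1202]
orientation: [-3.141, -0.0, 1.513]
contact_force: [0.5, -0.1, -0.1]
gripper_width: 0.007
```

Emit:
apply_moves --pt "0 0 0 0 0" --pt "0 0 0 0 0"

```text
t: 2.72
tool_pos: [0.622, 0.1615, 0.1208]
orientation: [-3.139, 0.001, 1.514]
contact_force: [0.2, 0.3, 0.5]
gripper_width: 0.006
```

```bash
python3 - <<'E'
from h import *
g=get_image("scene")
cv2.imwrite("pics/s1.png",g["pixels"][:,:,::-1])
E
```

```text
(no output)
```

View pics/s1.png

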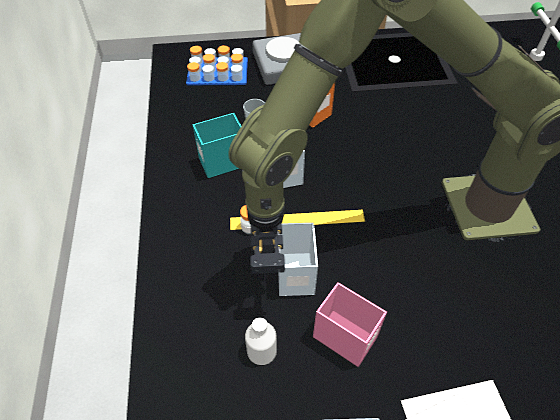

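The finger is behind the left crate's far wall, with the crate at (297,260) still upright. I'm centring and pushing slowly.

Emit:
apply_moves --pt "0 -0.33 0 0 0" --pt "0 0 -0.33 0 0" --pt "0 0 -0.33 0 0" --pt "0 0 -0.33 0 0" --pt "0 0 -0.33 -0.03 0" --pt "0 0 -0.33 -0.03 0"

```text
t: 3.27
tool_pos: [0.5753, 0.1541, 0.1263]
orientation: [3.135, -0.002, 1.512]
contact_force: [1.2, -0.2, 1.6]
gripper_width: 0.009
```

Emit:
apply_moves --pt "0 0 -0.33 -0.03 0" --pt "0 0 -0.33 -0.03 0"

```text
t: 3.43
tool_pos: [0.5551, 0.1553, 0.128]
orientation: [3.136, -0.002, 1.512]
contact_force: [0.8, -0.4, 1.2]
gripper_width: 0.008
```

```bash
python3 - <<'E'
from h import *
g=get_image("scene")
cv2.imwrite("pics/s2.png",cv2.resize(g["pixels"][180:380,180:440,::-1],None,fx=3,fy=3))
E
```

```text
(no output)
```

View pics/s2.png

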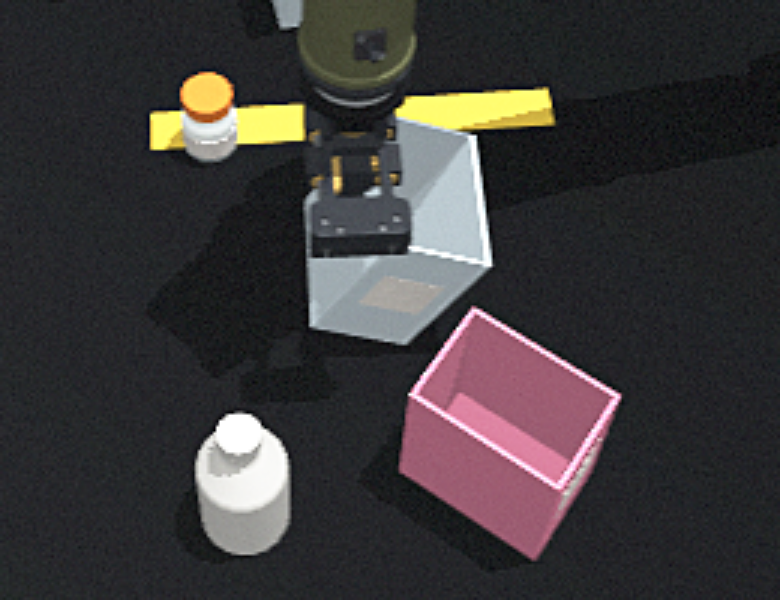

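The left crate is tipping cleanly, by roughly 30°. Its rim is leaning towards the robot at (480,200). I'll continue.

Emit:
apply_moves --pt "0 0 -0.33 -0.03 0" --pt "0 0 -0.33 -0.03 0" --pt "0 0 -0.33 0 0" --pt "0 0 -0.33 0 0" --pt "0 0 0 0 0" --pt "0 0 0 0 0"

```text
t: 3.98
tool_pos: [0.5149, 0.1578, 0.1284]
orientation: [3.139, -0.001, 1.513]
contact_force: [0.3, 0.1, -0.1]
gripper_width: 0.001
```

```bash
python3 - <<'E'
from h import *
g=get_image("scene")
cv2.imwrite("pics/s3.png",cv2.resize(g["pixels"][180:380,180:440,::-1],None,fx=3,fy=3))
E
```

```text
(no output)
```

View pics/s3.png

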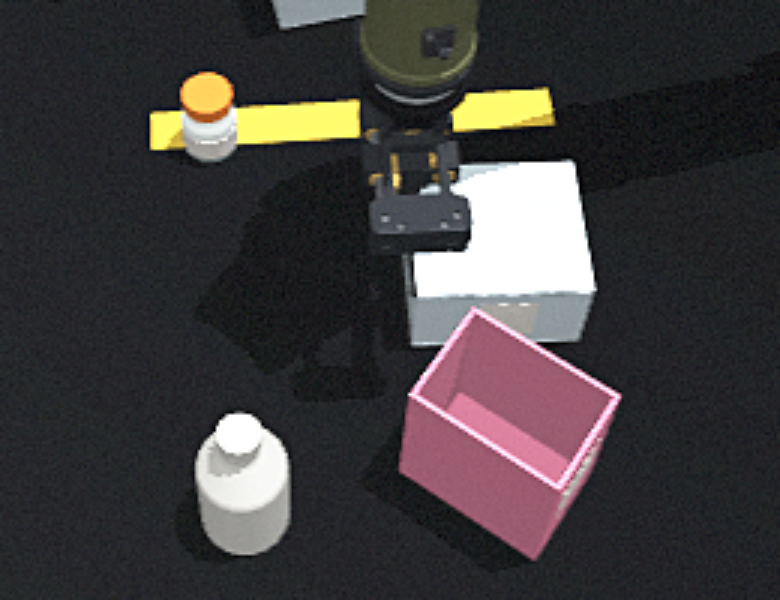

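The left crate lies on its near side with its far wall up, around (500,240) in the crop. Now over to the right crate, checking clearance to the turquoise one.

Emit:
apply_moves --pt "0 0 0 -1 0" --pt "0 0 0 -1 0" --pt "0 0 0 -1 0" --pt "0 0 0 -1 0" --pt "0 0 0 0 -1" --pt "0 0 0 0 -1" --pt "0 0 0 0 -0.5" --pt "0 -0.9 0 0 0"

```text
t: 4.7
tool_pos: [0.5177, 0.1368, 0.2485]
orientation: [3.138, -0.006, 1.697]
contact_force: [0.7, 0.4, 0.2]
gripper_width: 0.007
```

Emit:
apply_moves --pt "0 -1 0.3 0 0" --pt "0 -1 0.3 0 0" --pt "0 -1 0.3 0 0" --pt "0 -1 0.3 0 0" --pt "0 -1 0.3 0 0" --pt "0 -1 0.3 0 0" --pt "0 -1 0.3 0 0" --pt "0 -1 0.2 0 0"

```text
t: 5.37
tool_pos: [0.6151, -0.1017, 0.2477]
orientation: [3.14, 0.0, 1.686]
contact_force: [0.6, 0.8, 0.3]
gripper_width: 0.006
```

```bash
python3 - <<'E'
from h import *
s=state();print(s["tool_pos"],s["orientation"])
g=get_image("top");print(onz(g,375,176,0),onz(g,170+605/2.8,130+107/2.8,.145))
E
```

```text
[ 0.61505055 -0.10170725  0.24767019] [3.13964279e+00 2.41122620e-04 1.68646218e+00]
[ 0.6527147  -0.22007861  0.        ] [ 0.64659818 -0.21431967  0.145     ]
```

Emit:
apply_moves --pt "0 -0.8 0 0 0" --pt "0 -0.8 -0.05 0 0" --pt "0 -0.8 0 0 0" --pt "0 0 0 0 0" --pt "0 0 0 0 0"

```text
t: 5.83
tool_pos: [0.6205, -0.1734, 0.2471]
orientation: [3.141, 0.001, 1.683]
contact_force: [-0.4, 0.8, -0.1]
gripper_width: 0.005
```

```bash
python3 - <<'E'
from h import *
s=state();print(s["tool_pos"],s["orientation"],s["t"])
E
```

```text
[ 0.62050662 -0.17339093  0.24713446] [3.14112017e+00 7.74986744e-04 1.68337416e+00] 5.8333
```

Emit:
apply_moves --pt "0 0 0 1 0" --pt "0 0 0 1 0" --pt "0 0 0 1 0" --pt "0 0 0 1 0" --pt "0 0 0 0.2 0" --pt "0 0 -0.33 0 0" --pt "0 0 -0.33 0 0" --pt "0 0 -0.33 0 0"

```text
t: 6.5
tool_pos: [0.5922, -0.1729, 0.1224]
orientation: [3.139, -0.001, 1.689]
contact_force: [0.8, 0.8, 1.0]
gripper_width: 0.008
```

Emit:
apply_moves --pt "0 0 -0.33 -0.03 0" --pt "0 0 -0.33 -0.03 0" --pt "0 0 -0.33 -0.03 0" --pt "0 0 -0.33 -0.03 0" --pt "0 0 -0.33 -0.03 0"

```text
t: 6.92
tool_pos: [0.5431, -0.1791, 0.1275]
orientation: [3.138, 0.0, 1.689]
contact_force: [-0.2, -0.1, 1.0]
gripper_width: 0.006
```

```bash
python3 - <<'E'
from h import *
g=get_image("scene")
cv2.imwrite("pics/s4.png",cv2.resize(g["pixels"][60:260,180:440,::-1],None,fx=3,fy=3))
E
```

```text
(no output)
```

View pics/s4.png

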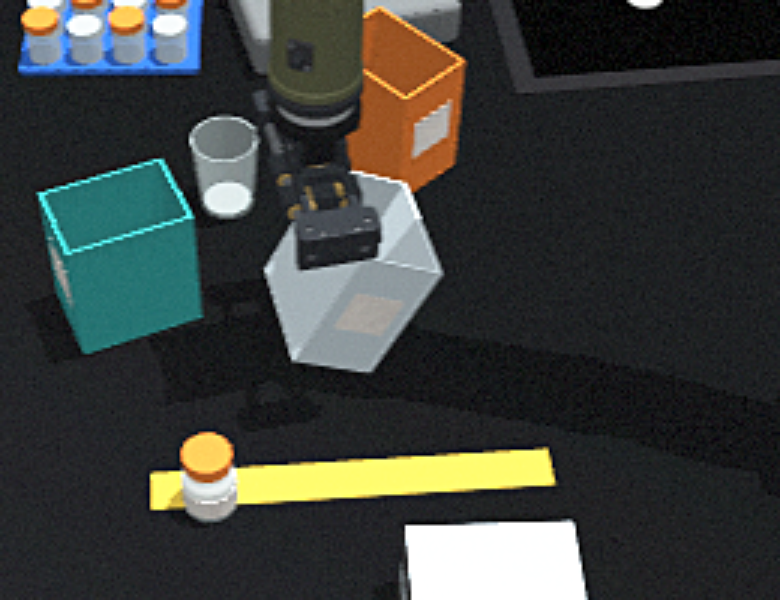

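It is about 35° over and still turning, with its base at (330,365). I'll carry on.

Emit:
apply_moves --pt "0 0 -0.33 -0.03 0" --pt "0 0 -0.33 -0.03 0" --pt "0 0 -0.33 0 0" --pt "0 0 -0.33 0 0" --pt "0 0 0 0 0" --pt "0 0 0 0 0" --pt "0 0 0 -1 0" --pt "0 0 0 -1 0"

```text
t: 7.63
tool_pos: [0.5027, -0.1838, 0.1875]
orientation: [-3.14, -0.002, 1.689]
contact_force: [0.8, -0.6, 0.3]
gripper_width: 0.005
```

Emit:
apply_moves --pt "0 0 0 -1 0" --pt "0 0 0 -1 0" --pt "0 0 0 -0.5 0" --pt "0 0 0 0 0"

```text
t: 7.97
tool_pos: [0.5061, -0.1844, 0.2667]
orientation: [3.133, 0.003, 1.688]
contact_force: [0.5, 0.3, -0.9]
gripper_width: 0.003
```

```bash
python3 - <<'E'
from h import *
g=get_image("scene")
cv2.imwrite("pics/s5.png",g["pixels"][:,:,::-1])
g=get_image("top")
cv2.imwrite("pics/t5.png",cv2.resize(g["pixels"][130:350,150:450,::-1],None,fx=2.6,fy=2.6,interpolation=cv2.INTER_CUBIC))
E
```

```text
(no output)
```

View pics/s5.png

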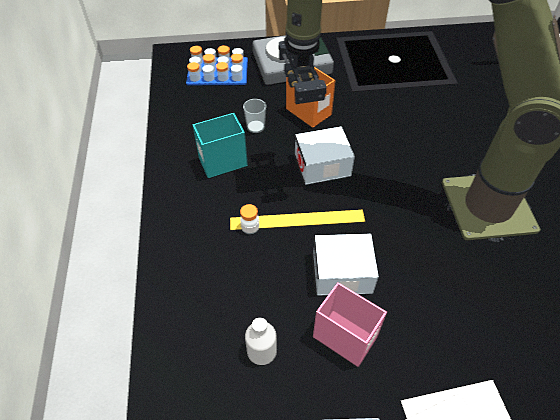

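View pics/t5.png

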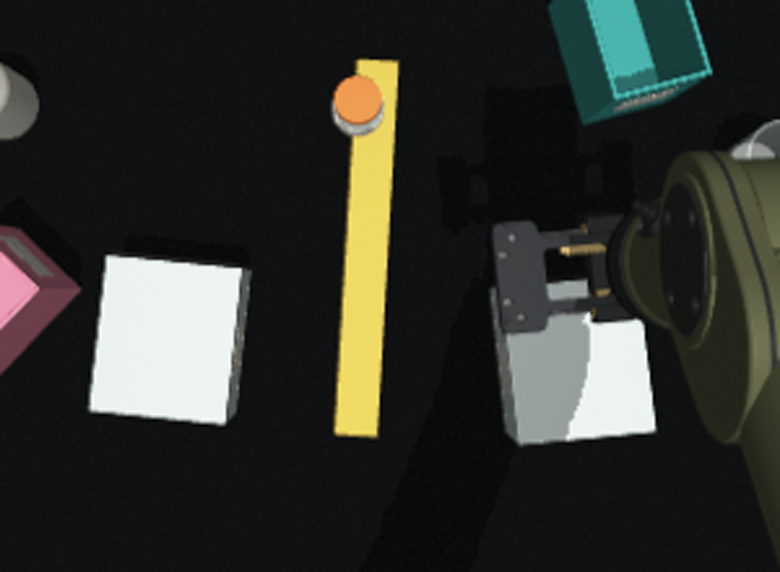

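```bash
python3 - <<'E'
from h import *
g=get_image("scene");p=g["pixels"][:,:,::-1]
a=cv2.resize(p[120:190,285:365],None,fx=4.5,fy=4.5,interpolation=cv2.INTER_CUBIC)
b=cv2.resize(p[230:300,305:385],None,fx=4.5,fy=4.5,interpolation=cv2.INTER_CUBIC)
cv2.imwrite("pics/u.png",np.hstack([a,b]))
hsv=cv2.cvtColor(np.ascontiguousarray(p),cv2.COLOR_BGR2HSV)
m=((hsv[:,:,0]<6)|(hsv[:,:,0]>172))&(hsv[:,:,1]>140)&(hsv[:,:,2]>60)
ys,xs=np.where(m[120:300,280:385]);print(len(xs),xs.min()+280,xs.max()+280,ys.min()+120,ys.max()+120)
E
```

```text
46 297 303 147 171
```

View pics/u.png

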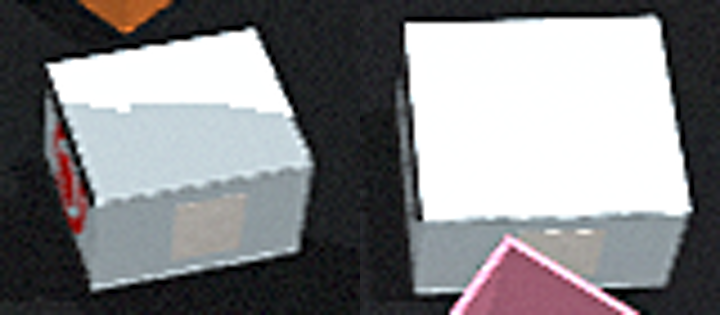

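The left half of the crop shows the right crate with red ring arcs on its underside at about (68,180). The other crate's underside sliver is plain grey. So the right crate is the stamped one. I'll clear the arm and measure.

Emit:
apply_moves --pt "0 1 0 0 1" --pt "0 1 0 0 1" --pt "0 1 0 0 1" --pt "0 1 0 0 1" --pt "0 1 0 0 1" --pt "0 1 0 0 1" --pt "0 0 0 0 1" --pt "0 0 0 0 1"

```text
t: 8.78
tool_pos: [0.5124, -0.0034, 0.2609]
orientation: [-3.139, 0.0, 1.131]
contact_force: [0.5, -0.5, -0.6]
gripper_width: 0.004
```

```bash
python3 - <<'E'
from h import *
s=state();print(s["tool_pos"],s["orientation"],s["joints"].round(2))
g=get_image("top")
cv2.imwrite("pics/t6.png",cv2.resize(g["pixels"][140:340,260:540,::-1],None,fx=2.8,fy=2.8,interpolation=cv2.INTER_CUBIC))
E
```

```text
[ 0.51236932 -0.00340267  0.26094525] [-3.13877907e+00  1.51386710e-05  1.13113738e+00] [ 0.1   0.52 -0.29  1.87  0.2   0.78  0.84]
```

View pics/t6.png

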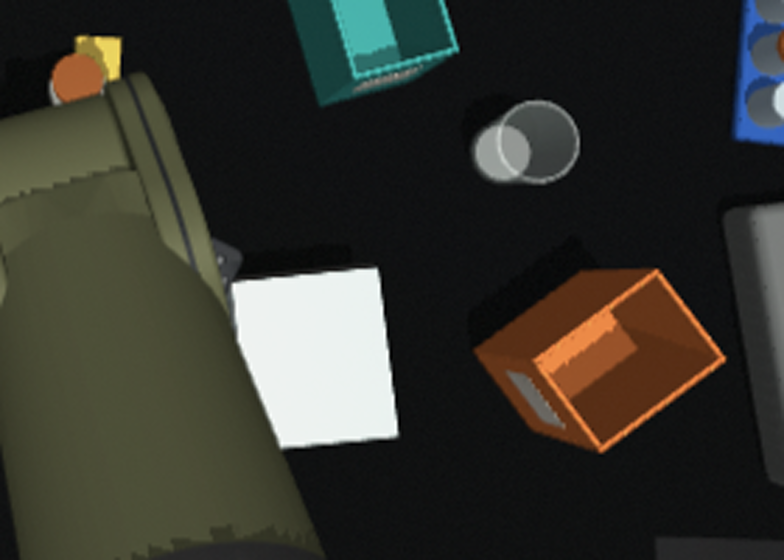

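The stamped crate's top face shows its right edge from (377,268) to (398,436). The orange crate's nearest base corner is at (475,350), and the beaker's base at (502,152).

```bash
python3 - <<'E'
from h import *
g=get_image("top")
P=lambda u,v,z:onz(g,260+u/2.8,140+v/2.8,z).round(3)
a,b=P(377,268,.085),P(398,436,.085);d=a-b
print(a,b,np.linalg.norm(d),np.arctan2(d[1],d[0]));
l=np.array([-d[1],d[0],0])/np.linalg.norm(d)
print("origin",a+l*.06,"side@60",a-d/np.linalg.norm(d)*.06)
print("orange",P(475,350,0),P(533,430,0),"beaker",P(502,152,0),"TL chk",P(235,283,.085))
E
```

```text
[ 0.503 -0.248  0.085] [ 0.368 -0.266  0.085] 0.136194713553794 0.13255153229667413
origin [ 0.49507018 -0.18852633  0.085     ] side@60 [ 0.44352633 -0.25592982  0.085     ]
orange [ 0.434 -0.356  0.   ] [ 0.366 -0.406  0.   ] beaker [ 0.61 -0.38  0.  ] TL chk [ 0.487 -0.133  0.085]
```

Emit:
apply_moves --pt "0 0 0 0 1" --pt "0 0 0 0 1" --pt "0 0 0 0 1" --pt "0 0 0 0 1" --pt "0 0 0 0 1" --pt "0 0 0 0 1" --pt "0 0 0 0 1" --pt "0 0 0 0 1"

```text
t: 9.55
tool_pos: [0.5122, -0.007, 0.2614]
orientation: [-3.141, 0.002, 0.569]
contact_force: [-0.5, -0.4, -0.1]
gripper_width: 0.005
```

Emit:
apply_moves --pt "0 0 0 0 1" --pt "0 0 0 0 1" --pt "0 0 0 0 1" --pt "0 0 0 0 1" --pt "0 0 0 0 1" --pt "0 0 0 0 1" --pt "0 0 0 0 1" --pt "0 0 0 0 1"

```text
t: 10.22
tool_pos: [0.5121, -0.0069, 0.2614]
orientation: [3.141, 0.002, 0.01]
contact_force: [0.0, 0.4, -0.6]
gripper_width: 0.006
```

Emit:
apply_moves --pt "0 -0.3 1 0 0" --pt "0 -0.3 1 0 0" --pt "0 -0.3 1 0 0" --pt "0 -0.3 1 0 0" --pt "0 -0.3 1 0 0" --pt "0 -0.3 1 0 0" --pt "0 -0.3 1 0 0" --pt "0 -0.3 1 0 0"

```text
t: 10.88
tool_pos: [0.4423, -0.2488, 0.2615]
orientation: [-3.141, 0.002, 0.014]
contact_force: [0.1, 0.0, 0.1]
gripper_width: 0.002
```

Emit:
apply_moves --pt "0 -0.3 1 0 0" --pt "0 -0.2 0.7 0 0" --pt "0 0 0 0 0" --pt "0 0 0 0 0"

```text
t: 11.22
tool_pos: [0.428, -0.2996, 0.2614]
orientation: [-3.141, 0.002, 0.01]
contact_force: [0.5, 0.3, 0.1]
gripper_width: 0.004
```

Emit:
apply_moves --pt "0 0 -0.3 1 0" --pt "0 0 0 1 0" --pt "0 0 0 1 0" --pt "0 0 0 1 0" --pt "0 0 0 1 0" --pt "0 0 0 1 0" --pt "0 0 0 1 0" --pt "0 0 0 0.3 0"

```text
t: 11.88
tool_pos: [0.428, -0.2861, 0.0396]
orientation: [-3.137, 0.005, 0.016]
contact_force: [-0.2, -0.2, -0.7]
gripper_width: 0.006
```

```bash
python3 - <<'E'
from h import *
s=state();print(s["tool_pos"],s["orientation"],s["t"],s["contact_force"])
g=get_image("scene")
cv2.imwrite("pics/s7.png",cv2.resize(g["pixels"][60:260,220:480,::-1],None,fx=3,fy=3))
E
```

```text
[ 0.42795056 -0.28611169  0.03960597] [-3.13660526  0.00492487  0.01582634] 11.8833 [-0.15121589 -0.16555953 -0.66434975]
```

View pics/s7.png

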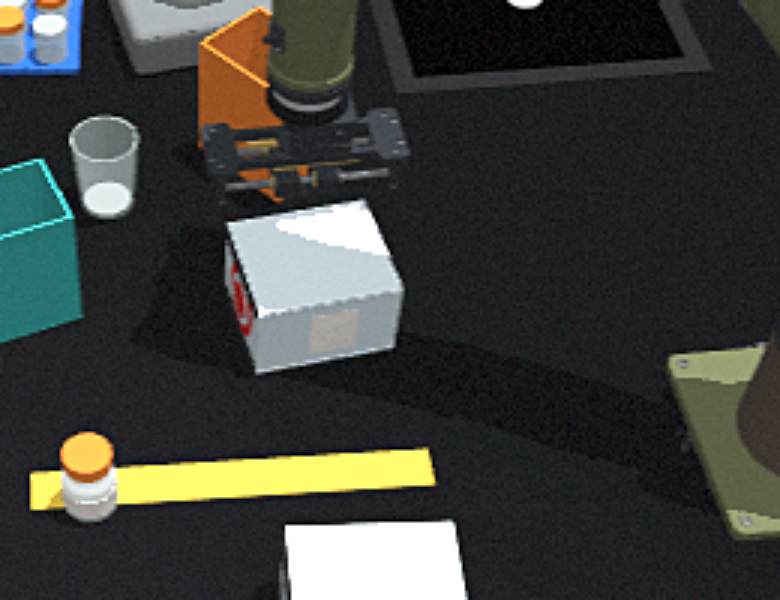

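The finger is down beside the stamped crate, clear of the orange crate and the beaker. I'll push +y (tool −y) most of the way.

Emit:
apply_moves --pt "0 0 -0.3 0 0" --pt "0 0 -0.3 0 0" --pt "0 0 -0.3 0 0" --pt "0 0 -0.3 0 0" --pt "0 0 -0.3 0 0" --pt "0 0 -0.3 0 0" --pt "0 0 -0.3 0 0" --pt "0 0 -0.3 0 0"

```text
t: 12.6
tool_pos: [0.4287, -0.2169, 0.0438]
orientation: [3.141, -0.001, 0.012]
contact_force: [0.6, -2.1, 1.5]
gripper_width: 0.005
```

Emit:
apply_moves --pt "0 0 -0.3 0 0" --pt "0 0 -0.3 0 0" --pt "0 0 -0.3 0 0" --pt "0 0 -0.3 0 0" --pt "0 0 -0.3 0 0"

```text
t: 13.02
tool_pos: [0.4277, -0.1716, 0.0433]
orientation: [-3.142, 0.0, 0.012]
contact_force: [1.2, -1.9, 1.5]
gripper_width: 0.005
```

```bash
python3 - <<'E'
from h import *
g=get_image("scene")
cv2.imwrite("pics/s8.png",cv2.resize(g["pixels"][60:260,220:480,::-1],None,fx=3,fy=3))
g=get_image("top")
cv2.imwrite("pics/t8.png",cv2.resize(g["pixels"][140:340,200:480,::-1],None,fx=2.8,fy=2.8,interpolation=cv2.INTER_CUBIC))
E
```

```text
(no output)
```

View pics/s8.png

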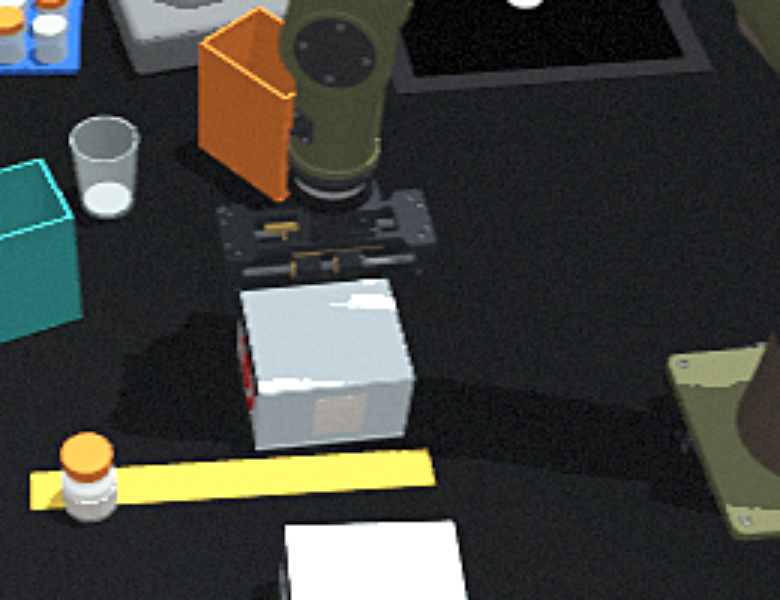

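View pics/t8.png

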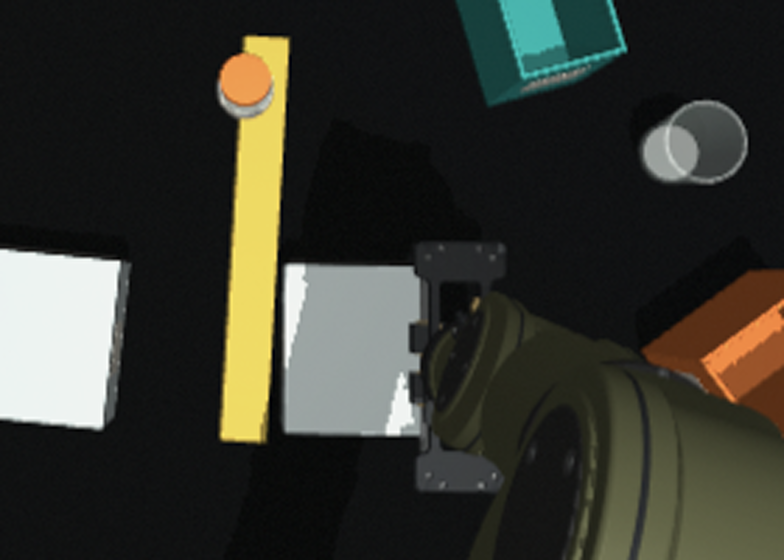

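The crate has turned flush with the finger. Its left top edge is at (284,264)–(285,434). I'll work out the distance left.

```bash
python3 - <<'E'
from h import *
g=get_image("top")
P=lambda u,v,z:onz(g,200+u/2.8,140+v/2.8,z).round(4)
a,b=P(284,264,.085),P(285,434,.085);print(a,b)
print("tape",P(244,37,0),P(289,38,0),P(220,440,0),P(266,443,0))
print("center y",(a[1]+b[1])/2-.06,state()["tool_pos"])
E
```

```text
[ 0.5004 -0.0363  0.085 ] [ 0.3635 -0.0401  0.085 ]
tape [0.7059 0.0019 0.    ] [ 0.7058 -0.0387  0.    ] [0.346  0.0141 0.    ] [ 0.3445 -0.0264  0.    ]
center y -0.0982 [ 0.42742687 -0.17078696  0.0431809 ]
```

Emit:
apply_moves --pt "0 0 -0.3 0 0" --pt "0 0 -0.3 0 0" --pt "0 0 -0.3 0 0" --pt "0 0 -0.3 0 0" --pt "0 0 -0.3 0 0" --pt "0 0 -0.3 0 0" --pt "0 0 -0.3 0 0" --pt "0 0 -0.3 0 0"

```text
t: 13.83
tool_pos: [0.4287, -0.0998, 0.0452]
orientation: [-3.14, 0.004, 0.013]
contact_force: [-0.1, -1.3, -0.5]
gripper_width: 0.0
```

Emit:
apply_moves --pt "0 0 -0.3 0 0" --pt "0 0 -0.2 0 0" --pt "0 0 0 0 0" --pt "0 0 0 0 0"

```text
t: 14.17
tool_pos: [0.4297, -0.0856, 0.0462]
orientation: [-3.14, 0.006, 0.013]
contact_force: [0.1, -1.2, 0.4]
gripper_width: 0.006
```

```bash
python3 - <<'E'
from h import *
g=get_image("top")
cv2.imwrite("pics/t9.png",cv2.resize(g["pixels"][140:340,200:480,::-1],None,fx=2.8,fy=2.8,interpolation=cv2.INTER_CUBIC))
E
```

```text
(no output)
```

View pics/t9.png

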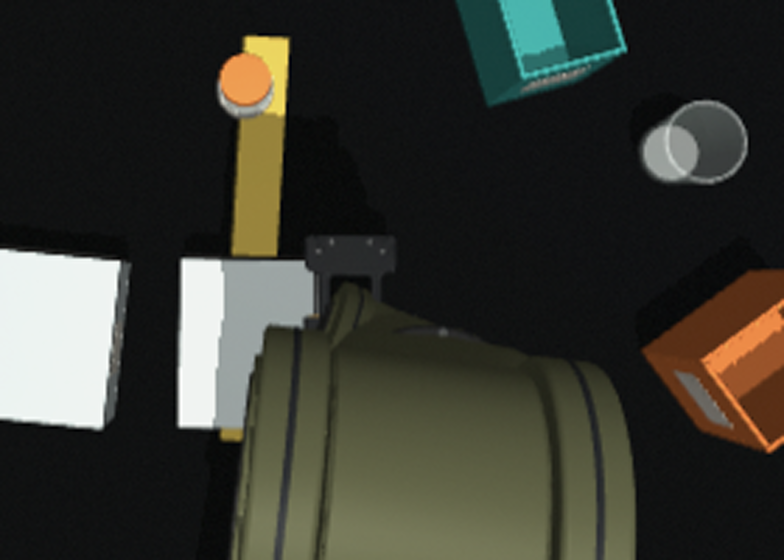

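The left top edge is at (181,258)–(178,428). I'll back the finger off, raise it and measure.

Emit:
apply_moves --pt "0 0 0.4 0 0" --pt "0 0 0.6 0 0" --pt "0 0 0.6 0 0" --pt "0 0 0 -1 0" --pt "0 0 0 -1 0" --pt "0 0 0 -1 0" --pt "0 0 0 -1 0" --pt "0 0 0 -1 0"

```text
t: 14.88
tool_pos: [0.4303, -0.135, 0.1975]
orientation: [-3.14, 0.006, 0.011]
contact_force: [0.5, 0.2, -0.7]
gripper_width: 0.005
```

Emit:
apply_moves --pt "0 0 1 -1 0" --pt "0 0 1 -1 0" --pt "0 0 1 0 0" --pt "0 0 1 0 0" --pt "0 0 1 0 0" --pt "0 0 1 0 0" --pt "0 0 0 0 0"

```text
t: 15.47
tool_pos: [0.4316, -0.321, 0.255]
orientation: [3.137, 0.005, 0.003]
contact_force: [-0.0, 0.1, -0.1]
gripper_width: 0.006
```

```bash
python3 - <<'E'
from h import *
g=get_image("top")
cv2.imwrite("pics/t10.png",cv2.resize(g["pixels"][140:340,150:430,::-1],None,fx=2.8,fy=2.8,interpolation=cv2.INTER_CUBIC))
P=lambda u,v,z:onz(g,200+u/2.8,140+v/2.8,z).round(4)
a,b=P(181,258,.085),P(178,428,.085);print(a,b,(a+b)/2-[0,.06,0])
g=get_image("scene");cv2.imwrite("pics/s10.png",g["pixels"][:,:,::-1])
E
```

```text
[0.5032 0.048  0.085 ] [0.3659 0.0464 0.085 ] [ 0.43455 -0.0128   0.085  ]
```

View pics/t10.png

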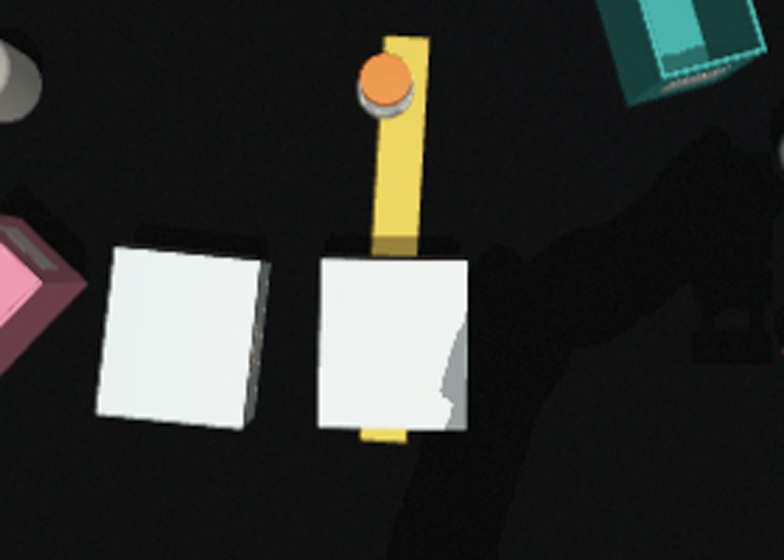

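View pics/s10.png

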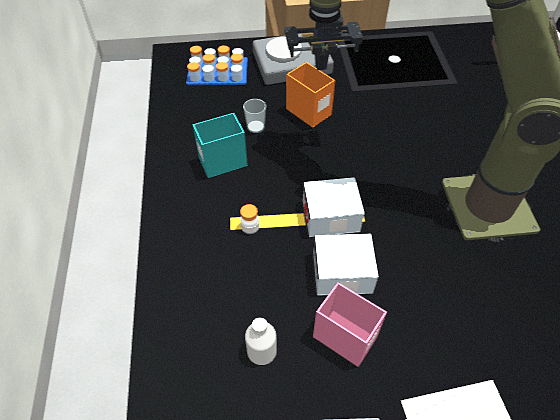

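Both crates lie far side up. The stamped one covers the tape, with top-face corners (320,258), (467,260), (467,430) and (318,428). As a final check I'll use both views and the unstamped crate's shift.

```bash
python3 - <<'E'
from h import *
g=get_image("top")
P=lambda u,v,z:onz(g,150+u/2.8,140+v/2.8,z)
c=[P(*p,.085) for p in [(320,258),(467,260),(467,430),(318,428)]]
far=(c[0]+c[1])/2;mid=sum(c)/4;print("far mid",far.round(4),"mid",mid.round(4))
A=np.array([.7059,-.0184]);B=np.array([.3453,-.0062]);u=(A-B)/np.linalg.norm(A-B)
for p in (far,mid): q=p[:2]-(A+B)/2;print("line x",q@u,"y",u[0]*q[1]-u[1]*q[0])
d=far-mid;print("angle",np.arctan2(d[1],d[0])-np.arctan2(u[1],u[0]))
l=[P(*p,.085) for p in [(113,247),(261,262),(243,429),(97,414)]];f=(l[0]+l[1])/2
foot0=np.array([.552,.153])-.041*np.array([np.cos(.057),-np.sin(.057)])
print("left underside top mid",f.round(3),"foot start",foot0.round(3))
s=state();print(s["t"],s["tool_pos"],s["contact_force"].round(2))
g2=get_image("scene");p=g2["pixels"][:,:,::-1]
print([proj(g2,(*x[:2],.085)).round(0) for x in c[:2]])
hsv=cv2.cvtColor(np.ascontiguousarray(p),cv2.COLOR_BGR2HSV)
o=((hsv[:,:,0]<6)|(hsv[:,:,0]>172))&(hsv[:,:,1]>140)&(hsv[:,:,2]>60)
ys,xs=np.where(o[170:300,290:385]);print("red",xs.mean()+290,ys.mean()+170,"expected",proj(g2,(far[0],far[1],.042)))
E
```

```text
far mid [ 0.5039 -0.0112  0.085 ] mid [ 0.4353 -0.0125  0.085 ]
line x -0.02174503279613572 y 0.00032024373723158665
line x -0.09020672134353148 y -0.003249413941780346
angle 0.05209377833829053
left underside top mid [0.503 0.158 0.085] foot start [0.511 0.155]
15.6167 [ 0.43281389 -0.31314399  0.25435364] [ 0.05  0.49 -0.05]
[array([311., 218.]), array([304., 181.])]
red 305.6363636363636 211.1818181818182 expected [306.39537796 209.24188831]
```

```bash
python3 -c "
from station import *
print(finish_job())"
```

```text
the job is handed in; nothing more can be done
None
```

I tipped both pale grey crates onto their near sides. The red stamp was under the right-hand one. I pushed that crate sideways onto the dispatch line, backed the arm off and handed the job in at about 15.6 s of the 72 s allowed. `finish_job()` gives no verdict, so the outcome is based on my own last measurements:

- **Stamped crate:** its underside middle is about 0.3 mm off the tape's centre line and 22 mm to the robot side of the tape's middle. It is turned about 0.05 rad from square. The red patch in the scene view is within about 2 px of where that position predicts.
- **Unstamped crate:** it still lies where it fell. I estimate its foot moved about 1 cm; the limit is 80 mm.
- **Jar, bottle and beaker:** they looked upright and unmoved in the last pictures. I checked these by eye only.
- **Robot:** it was clear of everything, with no contact force beyond noise.

None of these checks failed or disagreed. The unstamped underside could only be seen as a thin sliver, which was plain grey, so I identified the stamped crate from the visible red ring on the other one.

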